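# Shut the medicine chest and push its child latch across

## Robot

A 6-joint arm with a two-finger parallel gripper is mounted at the origin on the work surface. World frame = base frame: x ahead of the robot, y to its left, z up, the work surface at z = 0. Lengths are in m, angles in rad, forces in N, time in s.
With the tool pointing down it reaches from about 0.325 to 0.775 m from the base axis. Payload 5.5 kg.
Tool frame: the origin (TCP) lies at the very end of the fingers, on their centre line; the grasp point (between the pads) lies 19 mm behind it (ctrl.grip_depth is the distance from the TCP to the grasp point, in m); z points along the fingers, y is the line along which they close (so a half turn about z gives the same grasp; the last joint's range is limited). The gripper opens to 88 mm and grips with 3 to 60 N. Pads are 20 mm wide; open, the fingers measure 115 mm over their backs; the gripper's body (75 mm by 178 mm) begins 61 mm behind the grasp point.
Start: joints at [1.194, 0.091, 1.231, -0, 1.82, -0.057], TCP at [0.189, 0.57, 0.223] pointing down, gripper open.
Joint ranges: [-2.87, 2.87], [-0.86, 2.18], [0.17, 2.46], [-1.51, 4.65], [0.06, 2.69], [-2.65, 2.65]. Speed limits (rad/s): [2.57, 2.57, 3.01, 3.14, 3.14, 3.14].

## Interface

Orientations are given as a unit quaternion [x, y, z, w].
In Python, from plant import ctrl gives the robot as it stands.
- The arm moves only by the tool arm_command, never from a script. Its argument "targets" is a list of rows, each an object with "delta_pos": the shift along the world's x, y, z as a fraction of full scale, a list of three; "twist": the turn, a rotation vector about the world's x, y, z as a fraction of full scale, a list of three. A call has 1 to 12 rows; each row shifts and turns the commanded pose from where the row before left it; what a row does not reach is not made up. Full scale, the value 1, is 0.04 m for a shift and 0.08 rad for a turn. A row lasts 1/12 s, in which the tool goes at most 41.7 mm and 7.16 degrees, less where a joint would pass 70% of its speed; a pose out of reach is approached as far as the arm can. A call with a number of a shift or a turn outside -1 to 1 is refused whole. A call with a gripper value outside its range is refused whole. "gripper" is the gripper's target within -1 to 1 (fully open at 1, half-way at 0, shut at -1), set as the call begins (left out, the last holds). The fingers move at their own pace and stop on an object; "newtons" is the grip in N (left out, the last holds). Time passes only in rows, so rows that do not move let the fingers close. It gives the time, the measured TCP pose, the force, the opening and the grip force at its end, in the units of the state.
- ctrl.get_state(): the state, without advancing time (a new reading comes with each control period).
- ctrl.get_image(name): name is "scene" or "side" or "wrist"; returns the picture (400x640x3 uint8, red, green, blue); there is no depth.
- ctrl.camera_params(name): a dict with "camera_matrix" (3x3 intrinsics, pixels), "T" (4x4, takes a point from camera to world coordinates); the wrist camera has in their place "mount" (4x4, takes a point from camera to tool coordinates, whose origin is the TCP and whose axes are the flange's). Camera axes: x right, y down, z forward; pixel columns grow to the right and rows downward; lengths in m; the calibration is good to about 2 mm. A picture is of the moment at which its call begins: read the wrist's pose just before it. camera_params takes no time and is no camera call.
- ctrl.close_job(): hands the job in; it is judged then, once.
The state is a dict: "time": time; "q": joint angles; "joint_velocities": joint speeds; "tau": joint torques, N m; "eef_pos": TCP position; "eef_rot": TCP orientation; "ft_force": force on the tool from outside, world axes, zero at the start; "moment": the same for the moment, N m; "width": opening from 0.0 (shut) to 1.0 (fully open); "finger_force": force on a finger pad.
Only numpy, scipy, OpenCV 4.12 (cv2) and the standard library are available. Lean on these libraries where they do the work, as an engineer would, in place of code of your own. Each camera call takes 0.05 s, during which the arm holds its last target. There are 200 camera calls.

## Task

Make the medicine chest child-safe by pushing with the fingertips alone: push its open lid down until it is fully shut, then push the red latch tab sideways along the front as far as it goes, so that its arm covers the lid's green tongue. Do not pinch the tab or press hard on it, do not lift the chest or shove the chest along, leave the bottle, glass and mug standing where they are, and finish with the hand clear.

Things in the scene. Friction and masses are not known exactly. Their poses are not given: they have to be found in the camera images.
- chest: White plastic medicine chest with an open top, loose on the table on non-slip feet, about 2 kg with its contents. 140 (its x) by 220 (its y) by 85 high, walls 5. Origin: centre of the underside. Its +x points to the hinge side (away from the robot), its -x face is the front with the latch. Two amber vials 64 high and some packets stand inside, below the rim.
- lid (a joint): Hinge of the white lid (green cross on its outer face), along the chest's far (+x) top edge, rad: 0 = shut, grows as it opens, about 1.57 = upright. The hinge is stiff: the lid stays wherever it is left and follows a push of about 2 to 5 N at its free edge.
- lid_hinge (a point): Point on the hinge line, in the middle of the chest's far rim (70 from the chest centre, 85.5 above its underside), at the level of the lid's underside.
- lid_edge (a point): Middle of the lid's free edge, on its outer face (the one with the green cross, which is the top when shut). The lid is 140 from hinge to free edge, 220 wide and 8 thick; a green tongue 24 wide sticks out 14 beyond the edge at its middle. When the lid is open its outer face looks up and away from the robot.
- latch: Red latch on the chest's front, sliding along the chest's y, axes parallel to the chest's. Origin: centre of its thumb tab, a block 36 (x) by 14 (y) by 40 high, 75 above the table, its centre 36 and its nearest face 18 out from the chest's front wall (a grey track 10 deep lies between). About 2 N towards +y moves it; it stays where left. The space on its -y side, from which it is pushed, is free.
- latch_end (a point): Point fixed to the chest, where the tab's centre is at the end stop, fully across: x -106, y -27, z 75 in the chest's frame. Fully open the tab is at y -67; it starts within 8 of that. A thin arm reaches 36 from the tab towards +y, level with the top of the shut lid.
- bottle: Bystander: amber glass medicine jar with black cap, 58 across, 110 high, upright on the table. Origin: centre of its underside.
- glass: Bystander: clear drinking glass, 68 across, 100 high, upright. Origin: centre of its underside.
- mug: Bystander: blue ceramic mug, 76 across, 85 high, handle on its +y side, upright. Origin: centre of its underside.

How it is judged:
By the outcome, as a careful person would: the job done as asked, in the order asked, and still so for the second after the job is handed in, with the robot touching nothing.
It also fails if it takes over 38 s, if anything falls off the work surface, if the arm or the gripper's body presses on something with over 40 N, if the wrist force passes 120 N, or if a joint passes its speed limit or range.

## Working session

There is one attempt and no reset: what is moved stays moved. The work goes in short steps, Python scripts to look and compute and a tool call to move; the robot and the scene stay as the last step left them, time stands still between calls to the robot, and variables do not carry over. Pictures are saved under pics/ and viewed, at most 10 in all, crops included, and the job is handed in when it is done.

Besides the shell and the picture viewer there is one more tool, called in YAML: its name, and indented under it one key for each argument. arm_command: Moves the arm, as the interface text tells. Shift numbers are shares of 0.04 m and turn numbers shares of 0.08 rad, none past 1 either way. Its arguments: {"type":"object","properties":{"targets":{"type":"array"},"gripper":{"type":"number"},"newtons":{"type":"number"}},"required":["targets"]}

```bash
mkdir -p pics; ls
python3 - <<'E'
from plant import ctrl
import cv2,numpy as np
np.set_printoptions(precision=4,suppress=True)
for n in("scene","side"):
    im=ctrl.get_image(n); cv2.imwrite(f"pics/{n}0.png",im[:,:,::-1])
    p=ctrl.camera_params(n); print(n,p["camera_matrix"],p["T"])
s=ctrl.get_state();print(s)
E
```

```text
pics
scene [[372.2462   0.     313.3858]
 [  0.     372.2462 198.6756]
 [  0.       0.       1.    ]] [[ 0.0475  0.5211 -0.8522  1.2955]
 [ 0.9989 -0.0209  0.0429  0.0304]
 [ 0.0045 -0.8532 -0.5215  0.5415]
 [ 0.      0.      0.      1.    ]]
side [[429.0092   0.     309.8645]
 [  0.     429.0092 204.1386]
 [  0.       0.       1.    ]] [[ 0.8586 -0.3904  0.3323  0.2498]
 [-0.5124 -0.6715  0.5352 -0.5093]
 [ 0.0142 -0.6298 -0.7766  0.8808]
 [ 0.      0.      0.      1.    ]]
{'time': 0.1, 'q': array([ 1.1943,  0.0918,  1.2317,  0.    ,  1.8198, -0.0567]), 'joint_velocities': array([-0.0005, -0.0005, -0.004 , -0.0005, -0.0018,  0.0003]), 'tau': array([  0.0014, -44.7856, -40.7569,   0.0698,   0.0284,  -0.0001]), 'eef_pos': array([0.1885, 0.5693, 0.2216]), 'eef_rot': array([ 0.1592,  0.9872, -0.0008, -0.0002]), 'ft_force': array([ 0.6457, -0.5771, -0.4514]), 'moment': array([-0.0464, -0.0247,  0.0111]), 'finger_force': 0.0, 'width': 1.0011689171169642}
```

View pics/scene0.png

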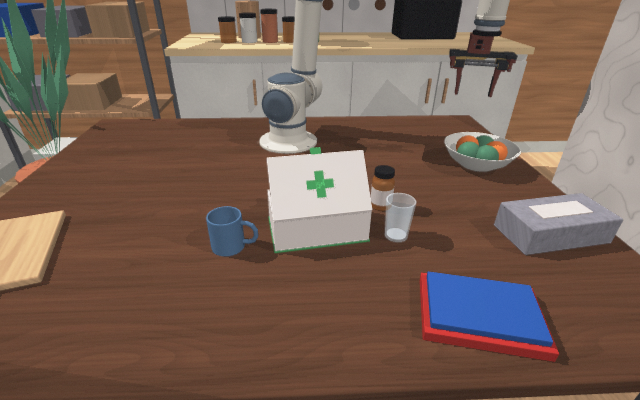

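View pics/side0.png

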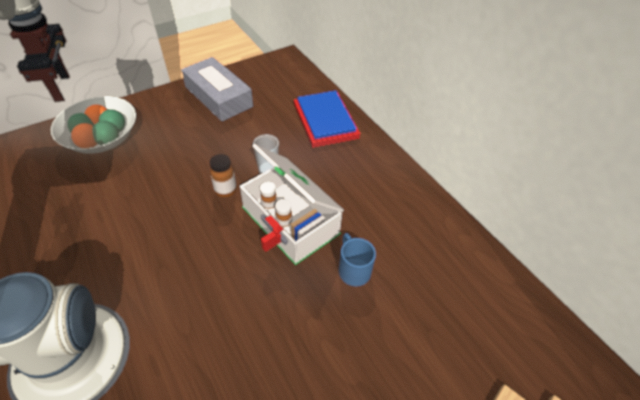

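The scene view shows the chest at about (318,205), with the lid leaning open, the glass at (399,218), the bottle at (383,187) and the mug at (228,232). The side view shows the red tab at (272,235), the chest's near corner at about (295,260) and the mug at (357,262). I'll crop in on both.

Run:
```python
import cv2,numpy as np
a=cv2.imread("pics/scene0.png")[140:260,200:420];b=cv2.imread("pics/side0.png")[120:290,200:390]
a=cv2.resize(a,None,fx=3.6,fy=3.6,interpolation=cv2.INTER_CUBIC);b=cv2.resize(b,None,fx=3.5,fy=3.5,interpolation=cv2.INTER_CUBIC)
cv2.imwrite("pics/a.png",a);cv2.imwrite("pics/b.png",b)
```

```text
(no output)
```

View pics/a.png

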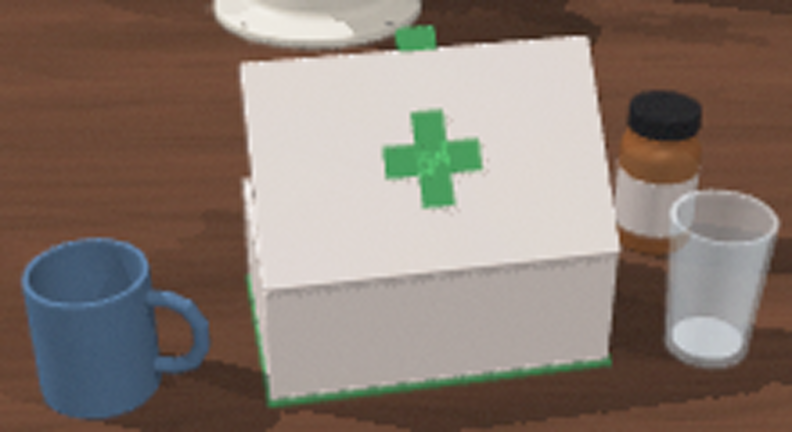

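View pics/b.png

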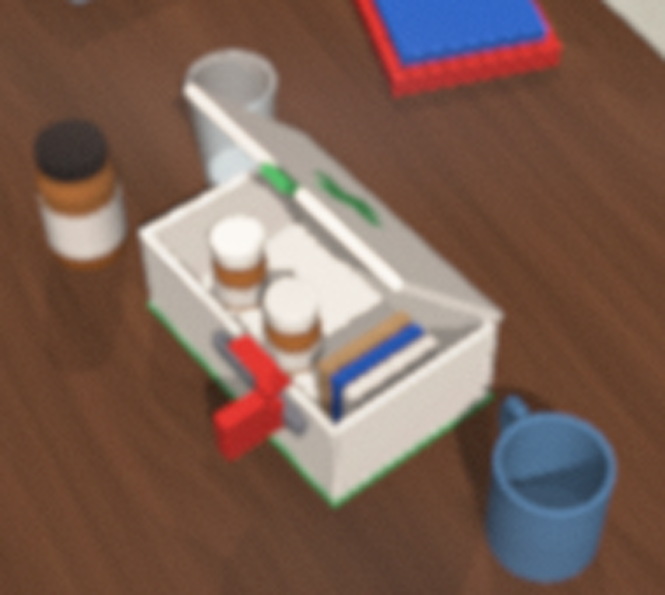

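```bash
cat > h.py <<'E'
from plant import ctrl
import numpy as np
np.set_printoptions(precision=4,suppress=True)
def ray(n,uv):
    p=ctrl.camera_params(n);K,T=np.array(p["camera_matrix"]),np.array(p["T"])
    d=T[:3,:3]@np.linalg.solve(K,[*uv,1.]);return T[:3,3],d/np.linalg.norm(d)
def onz(n,uv,z):
    o,d=ray(n,uv);return o+d*(z-o[2])/d[2]
def tri(n1,a,n2,b):
    o1,d1=ray(n1,a);o2,d2=ray(n2,b)
    t=np.linalg.lstsq(np.c_[d1,-d2],o2-o1,rcond=None)[0]
    p,q=o1+t[0]*d1,o2+t[1]*d2;return (p+q)/2,np.linalg.norm(p-q)
E
python3 - <<'E'
from h import *
S=lambda u,v:(200+u/3.6,140+v/3.6)
D=lambda u,v:(200+u/3.5,120+v/3.5)
L=[("far-y bot scene",onz("scene",S(270,405),0),(70,-110)),("far+y bot scene",onz("scene",S(609,364),0),(70,110)),
("front-y bot",onz("side",D(335,503),0),(-70,-110)),("far-y bot",onz("side",D(490,400),0),(70,-110)),("front+y bot",onz("side",D(150,305),0),(-70,110)),
("front+y rim",onz("side",D(143,230),.085),(-70,110)),("front-y rim",onz("side",D(335,425),.085),(-70,-110)),("far-y rim",onz("side",D(497,318),.085),(70,-110)),
("far-y hinge sc",onz("scene",S(266,290),.0935),(70,-110)),("far+y hinge sc",onz("scene",S(617,252),.0935),(70,110))]
for l in L: print(l[0],l[1])
A=np.array([l[2] for l in L])/1e3;B=np.array([l[1][:2] for l in L])
a0,b0=A.mean(0),B.mean(0);U,_,Vt=np.linalg.svd((A-a0).T@(B-b0));R=Vt.T@U.T
t=b0-R@a0;print("chest",t,"yaw",np.arctan2(R[1,0],R[0,0]),"res mm",1e3*(B-(A@R.T+t)))
print("lid +y",tri("scene",S(588,37),"side",D(187,88)));print("lid -y",tri("scene",S(241,64),"side",D(400,287)))
print("tongue",tri("scene",S(415,28),"side",D(270,175)))
tc=lambda p:R.T@(p[:2]-t)
for uv in[(217,408),(231,458),(240,338),(280,432)]:
    for z in(.055,.095): print("tab",uv,z,tc(onz("side",D(*uv),z)))
for n,p in[("bottle",onz("side",D(73,150),.11)),("glass",onz("side",D(231,82),.1)),("mug",onz("side",D(552,460),.085))]:print(n,p,tc(p))
E
```

```text
far-y bot scene [ 0.6395 -0.0226  0.    ]
far+y bot scene [0.6072 0.197  0.    ]
front-y bot [ 0.5042 -0.0418  0.    ]
far-y bot [ 0.6421 -0.0237  0.    ]
front+y bot [ 0.4695  0.1773 -0.    ]
front+y rim [0.473  0.1749 0.085 ]
front-y rim [ 0.5081 -0.037   0.085 ]
far-y rim [ 0.6454 -0.0166  0.085 ]
far-y hinge sc [ 0.6482 -0.02    0.0935]
far+y hinge sc [0.6163 0.1926 0.0935]
chest [0.5583 0.0777] yaw 0.14832352982858207 res mm [[-4.2168 -1.824 ]
 [-4.0626  0.1954]
 [-1.0669 -0.4114]
 [-1.6833 -2.9728]
 [-3.2195  1.1061]
 [ 0.264  -1.2203]
 [ 2.821   4.4599]
 [ 1.6665  4.1512]
 [ 4.4717  0.7853]
 [ 5.0259 -4.2694]]
lid +y (array([0.5211, 0.1822, 0.1934]), np.float64(0.0015191012686290625))
lid -y (array([ 0.5543, -0.0347,  0.1941]), np.float64(0.0018943441709700678))
tongue (array([0.5265, 0.0732, 0.2047]), np.float64(0.0011756778541269163))
tab (217, 408) 0.055 [-0.1071 -0.0299]
tab (217, 408) 0.095 [-0.1209 -0.0544]
tab (231, 458) 0.055 [-0.1229 -0.0678]
tab (231, 458) 0.095 [-0.1359 -0.0904]
tab (240, 338) 0.055 [-0.0608  0.0081]
tab (240, 338) 0.095 [-0.0768 -0.0182]
tab (280, 432) 0.055 [-0.0859 -0.0715]
tab (280, 432) 0.095 [-0.1007 -0.094 ]
bottle [0.4553 0.2477 0.11  ] [-0.0767  0.1834]
glass [0.5895 0.2643 0.1   ] [0.0584 0.1799]
mug [ 0.6126 -0.1286  0.085 ] [ 0.0233 -0.212 ]
```

arm_command:
  targets:
    - {"delta_pos":[0,0,0.5],"twist":[0,0,0]}
    - {"delta_pos":[0,0,0.5],"twist":[0,0,0]}
    - {"delta_pos":[0.4,-0.51,0],"twist":[0,0,0.244]}
    - {"delta_pos":[0.4,-0.51,0],"twist":[0,0,0.244]}
    - {"delta_pos":[0.4,-0.51,0],"twist":[0,0,0.244]}
    - {"delta_pos":[0.4,-0.51,0],"twist":[0,0,0.244]}
    - {"delta_pos":[0.4,-0.51,0],"twist":[0,0,0.244]}
    - {"delta_pos":[0.4,-0.51,0],"twist":[0,0,0.244]}
    - {"delta_pos":[0.4,-0.51,0],"twist":[0,0,0.244]}
    - {"delta_pos":[0.4,-0.51,0],"twist":[0,0,0.244]}
    - {"delta_pos":[0.4,-0.51,0],"twist":[0,0,0.244]}
    - {"delta_pos":[0.4,-0.51,0],"twist":[0,0,0.244]}
  gripper: -1
  newtons: 5

```text
time: 1.1
eef_pos: [0.3491, 0.3644, 0.2622]
eef_rot: [0.062, 0.998, -0.0, -0.0]
ft_force: [0.1, -0.8, -0.0]
width: 0.13
finger_force: 0.0
```

arm_command:
  targets:
    - {"delta_pos":[0.4,-0.51,0],"twist":[0,0,0.244]}
    - {"delta_pos":[0.4,-0.51,0],"twist":[0,0,0.244]}
    - {"delta_pos":[0.4,-0.51,0],"twist":[0,0,0.244]}
    - {"delta_pos":[0.4,-0.51,0],"twist":[0,0,0.244]}
    - {"delta_pos":[0.4,-0.51,0],"twist":[0,0,0.244]}
    - {"delta_pos":[0.4,-0.51,0],"twist":[0,0,0.244]}
    - {"delta_pos":[0.4,-0.51,0],"twist":[0,0,0.244]}
    - {"delta_pos":[0.4,-0.51,0],"twist":[0,0,0.244]}
    - {"delta_pos":[0.4,-0.51,0],"twist":[0,0,0.244]}
    - {"delta_pos":[0.4,-0.51,0],"twist":[0,0,0.244]}
    - {"delta_pos":[0,0,0],"twist":[0,0,0]}
    - {"delta_pos":[0,0,0],"twist":[0,0,0]}

```text
time: 2.1
eef_pos: [0.5089, 0.1607, 0.2618]
eef_rot: [-0.034, 0.999, -0.0, -0.001]
ft_force: [-0.9, -0.1, 0.1]
width: 0.007
finger_force: 0.0
```

arm_command:
  targets:
    - {"delta_pos":[0.38,-0.51,0],"twist":[0,0,0.25]}
    - {"delta_pos":[0.38,-0.51,0],"twist":[0,0,0.25]}
    - {"delta_pos":[0.38,-0.51,0],"twist":[0,0,0.25]}
    - {"delta_pos":[0.38,-0.51,0],"twist":[0,0,0.25]}
    - {"delta_pos":[0,0,-0.3],"twist":[0,0,0]}
    - {"delta_pos":[0,0,-0.4],"twist":[0,0,0]}
    - {"delta_pos":[0,0,-0.4],"twist":[0,0,0]}
    - {"delta_pos":[0,0,-0.4],"twist":[0,0,0]}
    - {"delta_pos":[0,0,-0.3],"twist":[0,0,0]}
    - {"delta_pos":[0,0,0],"twist":[0,0,0]}
    - {"delta_pos":[0,0,0],"twist":[0,0,0]}

```text
time: 3.02
eef_pos: [0.5688, 0.0807, 0.1902]
eef_rot: [-0.076, 0.997, 0.0, -0.001]
ft_force: [-0.2, -0.7, 0.1]
width: 0.005
finger_force: 0.0
```

Run:
```python
from h import *
import cv2
a=ctrl.get_image("side")[60:290,180:400,::-1]; b=ctrl.get_image("scene")[60:290,180:440,::-1]
cv2.imwrite("pics/c.png",np.hstack([cv2.resize(x,(400,int(400*x.shape[0]/x.shape[1])),interpolation=2)[:350] for x in(a,b)]))
s=ctrl.get_state();print(s["eef_pos"],s["eef_rot"],s["ft_force"])
```

```text
[0.5697 0.0805 0.192 ] [-0.0755  0.9971  0.0001  0.0009] [-0.2926  0.1498 -0.0899]
```

View pics/c.png

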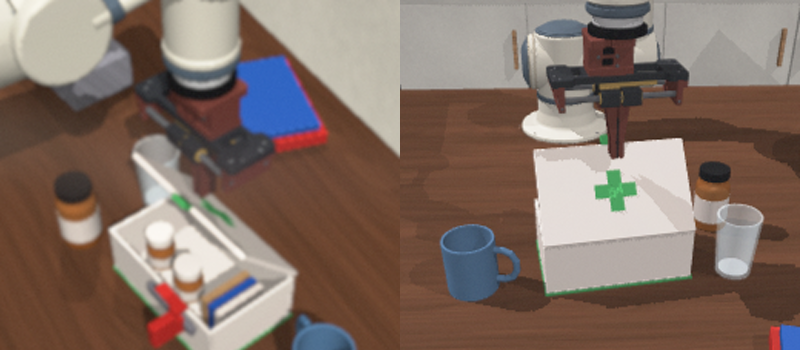

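The picture shows the closed fingertips just above the lid's outer face, at about (615,155) in the right half. I'll push the lid along its arc.

arm_command:
  targets:
    - {"delta_pos":[0,0,-0.1],"twist":[0,0,0]}
    - {"delta_pos":[0,0,-0.1],"twist":[0,0,0]}
    - {"delta_pos":[0,0,-0.1],"twist":[0,0,0]}
    - {"delta_pos":[-0.085,-0.013,-0.062],"twist":[0,0,0]}
    - {"delta_pos":[-0.085,-0.013,-0.062],"twist":[0,0,0]}
    - {"delta_pos":[-0.085,-0.013,-0.062],"twist":[0,0,0]}
    - {"delta_pos":[-0.085,-0.013,-0.062],"twist":[0,0,0]}
    - {"delta_pos":[-0.085,-0.013,-0.062],"twist":[0,0,0]}

```text
time: 3.78
eef_pos: [0.5522, 0.0773, 0.1662]
eef_rot: [-0.075, 0.997, -0.0, 0.0]
ft_force: [2.4, -0.8, -0.1]
width: 0.007
finger_force: 0.7
```

arm_command:
  targets:
    - {"delta_pos":[-0.083,-0.012,-0.086],"twist":[0,0,0]}
    - {"delta_pos":[-0.083,-0.012,-0.086],"twist":[0,0,0]}
    - {"delta_pos":[-0.083,-0.012,-0.086],"twist":[0,0,0]}
    - {"delta_pos":[-0.083,-0.012,-0.086],"twist":[0,0,0]}
    - {"delta_pos":[-0.083,-0.012,-0.086],"twist":[0,0,0]}
    - {"delta_pos":[-0.064,-0.01,-0.104],"twist":[0,0,0]}
    - {"delta_pos":[-0.064,-0.01,-0.104],"twist":[0,0,0]}
    - {"delta_pos":[-0.064,-0.01,-0.104],"twist":[0,0,0]}
    - {"delta_pos":[-0.064,-0.01,-0.104],"twist":[0,0,0]}
    - {"delta_pos":[-0.064,-0.01,-0.104],"twist":[0,0,0]}

```text
time: 4.62
eef_pos: [0.5227, 0.0729, 0.1278]
eef_rot: [-0.075, 0.997, -0.0, -0.0]
ft_force: [1.1, -0.3, 1.2]
width: 0.001
finger_force: 0.5
```

arm_command:
  targets:
    - {"delta_pos":[-0.042,-0.006,-0.108],"twist":[0,0,0]}
    - {"delta_pos":[-0.042,-0.006,-0.108],"twist":[0,0,0]}
    - {"delta_pos":[-0.042,-0.006,-0.108],"twist":[0,0,0]}
    - {"delta_pos":[-0.042,-0.006,-0.108],"twist":[0,0,0]}
    - {"delta_pos":[-0.02,-0.003,-0.09],"twist":[0,0,0]}
    - {"delta_pos":[-0.02,-0.003,-0.09],"twist":[0,0,0]}
    - {"delta_pos":[-0.02,-0.003,-0.09],"twist":[0,0,0]}

```text
time: 5.2
eef_pos: [0.5139, 0.0717, 0.0998]
eef_rot: [-0.075, 0.997, 0.0, 0.0]
ft_force: [0.7, -0.6, 1.5]
width: 0.005
finger_force: 0.5
```

arm_command:
  targets:
    - {"delta_pos":[-0.01,0,-0.05],"twist":[0,0,0]}
    - {"delta_pos":[-0.01,0,-0.05],"twist":[0,0,0]}
    - {"delta_pos":[0,0,-0.05],"twist":[0,0,0]}
    - {"delta_pos":[0,0,0],"twist":[0,0,0]}

```text
time: 5.53
eef_pos: [0.513, 0.0716, 0.094]
eef_rot: [-0.075, 0.997, -0.0, -0.0]
ft_force: [-1.5, 0.4, -0.2]
width: 0.008
finger_force: 0.0
```

arm_command:
  targets:
    - {"delta_pos":[0,0,-0.03],"twist":[0,0,0]}
    - {"delta_pos":[0,0,0],"twist":[0,0,0]}

```text
time: 5.7
eef_pos: [0.5131, 0.0717, 0.0938]
eef_rot: [-0.075, 0.997, -0.0, 0.0]
ft_force: [-2.8, -0.9, 5.1]
width: 0.005
finger_force: 2.5
```

arm_command:
  targets:
    - {"delta_pos":[0,0,-0.04],"twist":[0,0,0]}
    - {"delta_pos":[0,0,0],"twist":[0,0,0]}

```text
time: 5.87
eef_pos: [0.5131, 0.0717, 0.0937]
eef_rot: [-0.075, 0.997, -0.0, 0.001]
ft_force: [-6.2, -1.3, 11.3]
width: 0.008
finger_force: 5.8
```

arm_command:
  targets:
    - {"delta_pos":[0,0,-0.04],"twist":[0,0,0]}
    - {"delta_pos":[0,0,0],"twist":[0,0,0]}

```text
time: 6.03
eef_pos: [0.5132, 0.0717, 0.0936]
eef_rot: [-0.075, 0.997, -0.0, 0.001]
ft_force: [-8.3, -1.1, 18.0]
width: 0.006
finger_force: 9.2
```

arm_command:
  targets:
    - {"delta_pos":[0,0,0.3],"twist":[0,0,0]}
    - {"delta_pos":[0,0,0.8],"twist":[0,0,0]}
    - {"delta_pos":[0,0,0.8],"twist":[0,0,0]}
    - {"delta_pos":[0,0,0.7],"twist":[0,0,0]}
    - {"delta_pos":[-0.23,-0.6,0],"twist":[0,0,0]}
    - {"delta_pos":[-0.23,-0.6,0],"twist":[0,0,0]}
    - {"delta_pos":[-0.23,-0.6,0],"twist":[0,0,0]}
    - {"delta_pos":[-0.23,-0.6,0],"twist":[0,0,0]}
    - {"delta_pos":[-0.23,-0.6,0],"twist":[0,0,0]}
    - {"delta_pos":[0,0,0],"twist":[0,0,0]}
    - {"delta_pos":[0,0,0],"twist":[0,0,0]}

```text
time: 6.95
eef_pos: [0.467, -0.049, 0.1939]
eef_rot: [-0.074, 0.997, 0.0, 0.0]
ft_force: [0.4, 0.0, 1.0]
width: 0.007
finger_force: 0.0
```

Run:
```python
from h import *
import cv2
s=ctrl.get_state();print(s["eef_pos"],s["eef_rot"],s["ft_force"])
a=ctrl.get_image("side")[:,:,::-1]; b=ctrl.get_image("wrist")[:,:,::-1]
p=ctrl.camera_params("wrist");print(p)
cv2.imwrite("pics/w1.png",b);cv2.imwrite("pics/s1.png",a)
x=cv2.resize(a[120:290,180:390],(400,324),interpolation=2)
y=cv2.resize(b,(400,250),interpolation=2)
y=cv2.copyMakeBorder(y,0,74,0,0,0);cv2.imwrite("pics/d.png",np.hstack([x,y]))
```

```text
[ 0.467  -0.049   0.1939] [-0.074   0.9973  0.0001  0.0002] [0.4396 0.0441 1.002 ]
{'camera_matrix': array([[317.0737,   0.    , 318.3323],
       [  0.    , 317.0737, 202.0441],
       [  0.    ,   0.    ,   1.    ]]), 'mount': array([[-0.001 , -0.9667, -0.2561,  0.0684],
       [ 1.    , -0.0011,  0.0005,  0.0005],
       [-0.0007, -0.2561,  0.9667, -0.1616],
       [ 0.    ,  0.    ,  0.    ,  1.    ]])}
```

View pics/d.png

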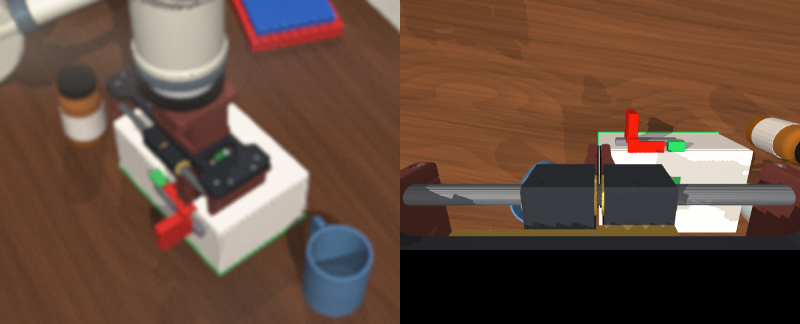

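Left half: the lid is shut and the red tab (175,228) is still open. Right half: the tab is at about (632,125) and its arm ends just beside the green tongue (677,146). I'll locate the tab from the wrist view.

```bash
cat >> h.py <<'E'
def worldw(uv,z,s):
    from scipy.spatial.transform import Rotation as Ro
    p=ctrl.camera_params("wrist");K,M=p["camera_matrix"],p["mount"]
    T=np.eye(4);T[:3,:3]=Ro.from_quat(s["eef_rot"]).as_matrix();T[:3,3]=s["eef_pos"];T=T@M
    d=T[:3,:3]@np.linalg.solve(K,[*uv,1.]);return T[:3,3]+d*(z-T[2,3])/d[2]
E
python3 - <<'E'
from h import *
import cv2
s=ctrl.get_state();im=cv2.imread("pics/w1.png").astype(int);b,g,r=im.transpose(2,0,1)
m=((r>150)&(g<70)&(b<70)).astype(np.uint8)
for y in range(160,260,6):
    x=np.flatnonzero(m[y,330:480]); 
    if len(x):print(y,x.min()+330,x.max()+330, r[y,330+x.min()+2],r[y,330+x.max()-2])
gm=((g>130)&(r<90)&(b<140)).astype(np.uint8)
y,x=np.nonzero(gm[225:250,430:500]);print("tongue px",x.min()+430,x.max()+430,y.min()+225,y.max()+225)
yaw=.148;R=np.array([[np.cos(yaw),-np.sin(yaw)],[np.sin(yaw),np.cos(yaw)]])
c=np.array([.556,.077])
for uv,z in[((360,178),.095),((380,178),.095),((360,240),.095),((x.min()+430,236),.0935),((x.max()+430,236),.0935)]:
    w=worldw(uv,z,s);print(uv,w,(w[:2]-c)@R)
E
```

```text
178 361 376 189 163
184 360 382 174 247
190 360 381 173 249
196 360 381 173 249
202 360 381 173 248
208 360 380 173 249
214 359 379 173 249
220 360 380 187 225
226 362 422 231 179
232 365 423 249 250
238 365 421 249 249
tongue px 430 456 225 242
(360, 178) [ 0.4422 -0.0158  0.095 ] [-0.1262 -0.075 ]
(380, 178) [0.4397 0.0007 0.095 ] [-0.1263 -0.0583]
(360, 240) [ 0.4965 -0.0057  0.095 ] [-0.0711 -0.0731]
(np.int64(430), 236) [0.4842 0.0548 0.0935] [-0.0743 -0.0114]
(np.int64(456), 236) [0.4808 0.0774 0.0935] [-0.0743  0.0115]
```

arm_command:
  targets:
    - {"delta_pos":[0,0,-0.5],"twist":[0,0,0]}
    - {"delta_pos":[0,0,-0.5],"twist":[0,0,0]}
    - {"delta_pos":[0,0,-0.5],"twist":[0,0,0]}
    - {"delta_pos":[0,0,-0.5],"twist":[0,0,0]}
    - {"delta_pos":[0,0,-0.5],"twist":[0,0,0]}
    - {"delta_pos":[0,0,-0.5],"twist":[0,0,0]}
    - {"delta_pos":[0,0,0],"twist":[0,0,0]}
    - {"delta_pos":[-0.025,0.165,0],"twist":[0,0,0]}
    - {"delta_pos":[-0.025,0.165,0],"twist":[0,0,0]}
    - {"delta_pos":[-0.025,0.165,0],"twist":[0,0,0]}

```text
time: 7.88
eef_pos: [0.465, -0.0275, 0.0756]
eef_rot: [-0.075, 0.997, -0.0, 0.001]
ft_force: [-0.2, -0.5, -1.1]
width: 0.006
finger_force: 0.0
```

arm_command:
  targets:
    - {"delta_pos":[-0.009,0.062,0],"twist":[0,0,0]}
    - {"delta_pos":[-0.009,0.062,0],"twist":[0,0,0]}
    - {"delta_pos":[-0.009,0.062,0],"twist":[0,0,0]}
    - {"delta_pos":[-0.009,0.062,0],"twist":[0,0,0]}
    - {"delta_pos":[-0.009,0.062,0],"twist":[0,0,0]}
    - {"delta_pos":[-0.009,0.062,0],"twist":[0,0,0]}
    - {"delta_pos":[-0.009,0.062,0],"twist":[0,0,0]}
    - {"delta_pos":[-0.009,0.062,0],"twist":[0,0,0]}

```text
time: 8.55
eef_pos: [0.4613, -0.0087, 0.0739]
eef_rot: [-0.075, 0.997, -0.0, 0.0]
ft_force: [0.3, -1.6, 1.2]
width: 0.008
finger_force: 0.8
```

arm_command:
  targets:
    - {"delta_pos":[-0.009,0.062,0],"twist":[0,0,0]}
    - {"delta_pos":[-0.009,0.062,0],"twist":[0,0,0]}
    - {"delta_pos":[-0.009,0.062,0],"twist":[0,0,0]}
    - {"delta_pos":[-0.009,0.062,0],"twist":[0,0,0]}
    - {"delta_pos":[-0.009,0.062,0],"twist":[0,0,0]}
    - {"delta_pos":[-0.009,0.062,0],"twist":[0,0,0]}
    - {"delta_pos":[0,0,0],"twist":[0,0,0]}

```text
time: 9.13
eef_pos: [0.4589, 0.0068, 0.0737]
eef_rot: [-0.075, 0.997, 0.0, -0.0]
ft_force: [-0.0, 1.0, -0.9]
width: 0.004
finger_force: 0.0
```

arm_command:
  targets:
    - {"delta_pos":[-0.004,0.025,0],"twist":[0,0,0]}
    - {"delta_pos":[-0.004,0.025,0],"twist":[0,0,0]}
    - {"delta_pos":[-0.004,0.025,0],"twist":[0,0,0]}
    - {"delta_pos":[0,0,0],"twist":[0,0,0]}

```text
time: 9.47
eef_pos: [0.4585, 0.0093, 0.0736]
eef_rot: [-0.075, 0.997, 0.0, -0.0]
ft_force: [-0.1, -1.0, 0.2]
width: 0.002
finger_force: 0.4
```

arm_command:
  targets:
    - {"delta_pos":[-0.004,0.025,0],"twist":[0,0,0]}
    - {"delta_pos":[-0.004,0.025,0],"twist":[0,0,0]}
    - {"delta_pos":[-0.004,0.025,0],"twist":[0,0,0]}
    - {"delta_pos":[0,0,0],"twist":[0,0,0]}

```text
time: 9.8
eef_pos: [0.458, 0.0124, 0.0736]
eef_rot: [-0.075, 0.997, 0.0, -0.0]
ft_force: [0.8, -0.4, -0.9]
width: 0.006
finger_force: 0.4
```

arm_command:
  targets:
    - {"delta_pos":[-0.004,0.025,0],"twist":[0,0,0]}
    - {"delta_pos":[0,0,0],"twist":[0,0,0]}

```text
time: 9.97
eef_pos: [0.4579, 0.0134, 0.0736]
eef_rot: [-0.075, 0.997, 0.0, -0.0]
ft_force: [0.4, -1.0, -0.4]
width: 0.0
finger_force: 0.5
```

arm_command:
  targets:
    - {"delta_pos":[-0.004,0.025,0],"twist":[0,0,0]}
    - {"delta_pos":[0,0,0],"twist":[0,0,0]}

```text
time: 10.13
eef_pos: [0.4577, 0.0143, 0.0737]
eef_rot: [-0.075, 0.997, 0.0, -0.0]
ft_force: [0.9, -1.6, -1.1]
width: 0.006
finger_force: 0.5
```

arm_command:
  targets:
    - {"delta_pos":[-0.004,0.025,0],"twist":[0,0,0]}
    - {"delta_pos":[0,0,0],"twist":[0,0,0]}

```text
time: 10.3
eef_pos: [0.4576, 0.0153, 0.0737]
eef_rot: [-0.075, 0.997, 0.0, -0.0]
ft_force: [-0.1, -0.7, -0.9]
width: 0.008
finger_force: 0.5
```

arm_command:
  targets:
    - {"delta_pos":[-0.004,0.025,0],"twist":[0,0,0]}
    - {"delta_pos":[0,0,0],"twist":[0,0,0]}

```text
time: 10.47
eef_pos: [0.4574, 0.0163, 0.0737]
eef_rot: [-0.075, 0.997, 0.0, -0.0]
ft_force: [0.3, -0.5, 0.1]
width: 0.006
finger_force: 0.5
```

arm_command:
  targets:
    - {"delta_pos":[-0.004,0.025,0],"twist":[0,0,0]}
    - {"delta_pos":[0,0,0],"twist":[0,0,0]}

```text
time: 10.63
eef_pos: [0.4573, 0.0172, 0.0737]
eef_rot: [-0.075, 0.997, -0.0, -0.0]
ft_force: [0.4, -1.5, -0.8]
width: 0.003
finger_force: 0.9
```

Run:
```python
from h import *
import cv2
s=ctrl.get_state();print(s["eef_pos"],s["ft_force"])
b=ctrl.get_image("wrist")[:,:,::-1];a=ctrl.get_image("side")[:,:,::-1]
cv2.imwrite("pics/w2.png",b)
x=cv2.resize(a[120:290,180:390],(400,324),interpolation=2)
y=cv2.resize(b[130:380,200:500],(390,324),interpolation=2)
cv2.imwrite("pics/e.png",np.hstack([x,y]))
```

```text
[0.4573 0.0172 0.0737] [ 0.4128 -1.4737 -0.8339]
```

View pics/e.png

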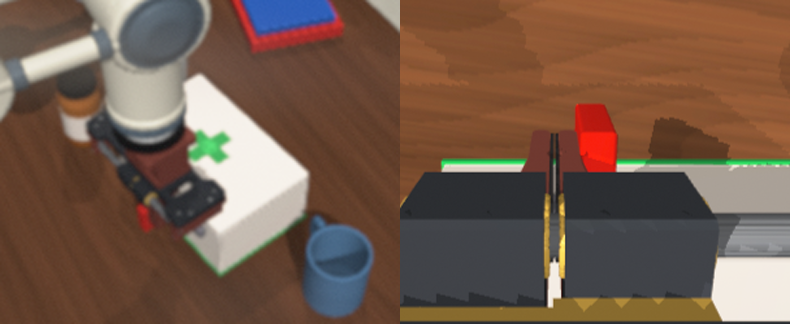

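The wrist view shows the fingertips against the tab (its top at about (598,145)). The force is still only 1.5 N, so it isn't at the stop yet. I'll measure the tab.

Run:
```python
from h import *
import cv2
s=ctrl.get_state();im=cv2.imread("pics/w2.png").astype(int);b,g,r=im.transpose(2,0,1)
R=np.array([[np.cos(.148),-np.sin(.148)],[np.sin(.148),np.cos(.148)]]);c=np.array([.556,.077])
f=lambda u,v:(worldw((u,v),.095,s)[:2]-c)@R
for y in (240,248,255):
    x=np.flatnonzero((r[y]>225)&(g[y]<70)&(b[y]<70))
    if len(x):print(y,x.min(),x.max(),f(x.min(),y),f(x.max()+1,y))
print("tcp",(s["eef_pos"][:2]-c)@R)
```

```text
240 339 364 [-0.1191 -0.0343] [-0.1191 -0.022 ]
248 339 364 [-0.115  -0.0343] [-0.115  -0.0219]
255 357 363 [-0.1114 -0.0256] [-0.1114 -0.0222]
tcp [-0.1065 -0.0446]
```

arm_command:
  targets:
    - {"delta_pos":[-0.004,0.025,0],"twist":[0,0,0]}
    - {"delta_pos":[0,0,0],"twist":[0,0,0]}

```text
time: 10.9
eef_pos: [0.4572, 0.0173, 0.0738]
eef_rot: [-0.075, 0.997, -0.001, 0.0]
ft_force: [0.6, -4.8, -0.1]
width: 0.008
finger_force: 2.6
```

arm_command:
  targets:
    - {"delta_pos":[-0.004,0.025,0],"twist":[0,0,0]}
    - {"delta_pos":[0,0,0],"twist":[0,0,0]}

```text
time: 11.07
eef_pos: [0.457, 0.018, 0.0738]
eef_rot: [-0.075, 0.997, -0.001, -0.0]
ft_force: [-0.9, -6.4, -1.6]
width: 0.007
finger_force: 3.1
```

The force has risen to 6 N with almost no travel, so the tab is at the end stop. I'll back off and lift clear.

arm_command:
  targets:
    - {"delta_pos":[0.015,-0.1,0],"twist":[0,0,0]}
    - {"delta_pos":[0.05,-0.35,0],"twist":[0,0,0]}
    - {"delta_pos":[0.05,-0.35,0],"twist":[0,0,0]}
    - {"delta_pos":[0,0,0.5],"twist":[0,0,0]}
    - {"delta_pos":[0,0,0.8],"twist":[0,0,0]}
    - {"delta_pos":[0,0,0.8],"twist":[0,0,0]}
    - {"delta_pos":[0,0,0.8],"twist":[0,0,0]}
    - {"delta_pos":[0,0,0.8],"twist":[0,0,0]}
    - {"delta_pos":[-0.4,-0.5,0],"twist":[0,0,0]}
    - {"delta_pos":[-0.4,-0.5,0],"twist":[0,0,0]}
    - {"delta_pos":[0,0,0],"twist":[0,0,0]}
    - {"delta_pos":[0,0,0],"twist":[0,0,0]}

```text
time: 12.07
eef_pos: [0.4295, -0.053, 0.2222]
eef_rot: [-0.075, 0.997, 0.0, 0.001]
ft_force: [0.2, -0.1, 0.1]
width: 0.001
finger_force: 0.0
```

Run:
```python
from h import *
import cv2
s=ctrl.get_state();print(s["eef_pos"],s["ft_force"])
b=ctrl.get_image("wrist")[:,:,::-1];a=ctrl.get_image("side")[:,:,::-1];
cv2.imwrite("pics/w3.png",b)
x=cv2.resize(a[120:290,180:390],(400,324),interpolation=2)
y=cv2.resize(b[130:380,250:550],(390,324),interpolation=2)
cv2.imwrite("pics/f.png",np.hstack([x,y]))
```

```text
[ 0.4295 -0.053   0.2222] [ 0.1804 -0.0849  0.0954]
```

View pics/f.png

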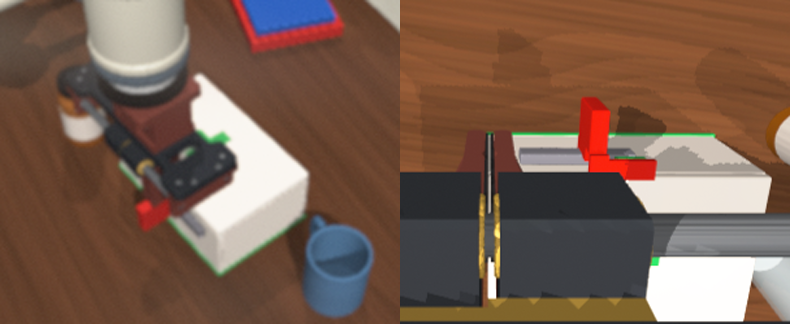

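The red arm (625,168) now lies over the green tongue. The lid is shut, the hand is clear, and the mug and bottle are standing. I'll hand the job in.

```bash
python3 -c "
from plant import ctrl
print(ctrl.close_job())"
```

```text
the job is handed in; nothing more can be done
None
```

The lid is fully shut and the latch tab is pushed to its end stop with its arm over the green tongue; the hand is clear, I saw no bystander disturbed, and I handed the job in at about 12 s (no verdict was returned).

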